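Spread a retaining clip and hold it open at the shaft groove

TASK

Pick up the spring clip by its two upright tails and squeeze them together so that its ring spreads wide open, lower the spread ring from above over the upright steel shaft of the machine base until it is level with the groove, and finish holding it there: still squeezed open, level, centred round the groove and not touching the base or the shaft. Handle it gently: never press the clip against the shaft or the base, do not let the ring spring shut while it is over the shaft, and leave the other things where they are.

Things in the scene. Friction and masses are not known exactly. Their poses are not given: they have to be found in the camera images.
- drive_base: Fixed round white machine base on a wooden cover board (its top 24 mm above the worktop). Origin: centre of its underside, z up along the shaft. Heights over the underside: housing 100 mm across to 30 mm; metal disc 68 mm across to 40 mm (rivets to 42); steel shaft of 28 mm diameter to 57; darker groove of 20 mm diameter 57 to 73; head of 28 mm diameter 73 to 90, top edge bevelled.
- groove (a point): Point on the shaft's axis at mid-height of the groove, 65 mm above the underside of the base.
- stub_top (a point): Point on the shaft's axis at the top of its head, 90 mm above the underside of the base.
- clip: Coil pivot of the loose steel spring clip (80 g, varies 20 %), lying flat on the board. Origin: on the pivot's axis at the clip's underside. x: from pivot to ring, z: up. At rest it is 101 mm long, 57 mm wide over the tails: ring of 6 mm wire at the front, two upright black tails behind, on +y and -y.
- clip_ring (a point): Centre of the clip's ring, 33 mm ahead of the pivot (+x), at mid-thickness, 3 mm above the underside; axes as clip. The ring is open at its front (+x), 23 mm inside when shut, too small for the shaft's 28 mm head; with the tails fully squeezed it clears the head by about 4 mm all round when this point is on the shaft's axis.
- clip_grip (a point): Point midway between the tails, 22 mm above the underside, 39 mm behind the pivot (-x); axes as clip. Each tail is an upright plate 38 mm high (2 to 40 mm over the underside), 26 mm long, 4 mm thick. Squeeze them along y: splayed at rest, 57 mm over their far ends; parallel and 26 mm over the outsides when squeezed. The clip may shift 5 mm along x meanwhile.
- clip_left (a joint): Spread of the clip's left arm, rad: 0 with the ring shut (at rest), 0.30 fully spread, where a stop ends the squeeze; the right arm moves alike. A spring shuts it: about 3 N on each tail begins to open it, about 7 N holds it fully open; a grip of 20 to 40 N is ample. Let go, it snaps shut.
- match_box: Red card box 48x61x15 mm; a bystander, to be left alone. Origin: centre of its underside.
- small_torch: Small dark torch 84x41x20 mm; a bystander, to be left alone. Origin: centre of its underside.
- jam_jar: Jam jar, 69 mm across, 99 mm high; a bystander, to be left alone. Origin: centre of its underside.
- sink_mug: Cream mug, 86 mm across, 88 mm high; a bystander, to be left alone. Origin: centre of its underside.
- tea_tin: Brown tea box 60x78x61 mm; a bystander, to be left alone. Origin: centre of its underside.
- dish_brush: White washing-up brush 161x85x38 mm, at the left; a bystander, to be left alone. Origin: centre of its underside.
- cream_tube: White tube 107 mm high, standing on its cap; a bystander, to be left alone. Origin: centre of its underside.

How it is judged:
On the way, in this order (a step that is already met when the one before it is completed fails the run):
1. the ring, spread, is held above the shaft's head, roughly centred over it (value of joint clip_left above 0.22 rad and horizontal distance between clip_ring and stub_top below 0.012 m and z of clip_ring in the frame of drive_base above 0.094 m), for 0.1 s.
2. the ring, still spread, goes down round the shaft's head (value of joint clip_left above 0.22 rad and horizontal distance between clip_ring and stub_top below 0.01 m and z of clip_ring in the frame of drive_base between 0.072 and 0.088 m).
At the end, for the whole second after the job is handed in: Fingers still hold the clip spread (joint above 0.24 rad); ring centre within 6 mm of the shaft axis and 5 mm of the groove's mid-height, level within 0.12 rad, at rest, under 0.3 N of contact with base or shaft (value of joint clip_left above 0.24 rad and horizontal distance between clip_ring and groove below 0.006 m and z of clip_ring in the frame of drive_base between 0.06 and 0.07 m and angle between clip_ring's own z axis and vertical below 0.12 rad and contact force between the fingers and clip above 3 N and contact force between clip and drive_base below 0.3 N and linear speed of clip below 0.02 m/s); the arm keeps its last pose, push and grip.
It fails at once if the clip is pressed on the machine base or its shaft with more than 10 N (contact force between clip and drive_base above 10 N).
It fails at once if the ring springs shut (below 0.12 rad) while it is round the shaft (value of joint clip_left below 0.12 rad and horizontal distance between clip_ring and groove below 0.02 m and z of clip_ring in the frame of drive_base below 0.088 m).
It fails at once if another thing is moved by more than 30 mm (distance of any of match_box, small_torch, jam_jar, sink_mug, tea_tin, dish_brush, cream_tube from where it was at the start of the episode above 0.03 m).
It also fails if it takes over 38 s, if anything falls off the work surface, if the arm or the gripper's body presses on something with over 40 N, if the wrist force passes 120 N, or if a joint passes its speed limit or range.

ROBOT

A 6-joint arm with a two-finger parallel gripper is mounted at the origin on a cart in front of the work surface, level with it; the furniture and walls round the work are solid. World frame = base frame: x ahead of the robot, y to its left, z up, the work surface at z = 0. Lengths are in m, angles in rad, forces in N, time in s.
With the tool pointing down it reaches from about 0.3 to 0.875 m from the base axis. Payload 6.4 kg.
Tool frame: the origin (TCP) lies on the centre line of the jaws, within the pads' length; the fingertips stand 25 mm ahead of it and the grasp point (between the pads) lies 6 mm ahead of it; z points along the fingers, y is the line along which they close (so a half turn about z gives the same grasp; the last joint's range is limited). The gripper opens to 85 mm and grips with 20 to 120 N. Pads are 22 mm wide; open, the fingers measure 114 mm over their backs; the gripper's body (76 mm by 85 mm) begins 54 mm behind the grasp point. The pads swing forward as they close: fully open they stand 13 mm farther back than shut.
Start: joints at [1.126, 0.181, 1.607, -0, 1.354, -0.206], TCP at [0.136, 0.559, 0.256] pointing down, gripper open.
Joint ranges: [-2.99, 2.99], [-0.89, 2.07], [0.3, 2.58], [-1.14, 4.28], [0, 2.63], [-3.12, 3.12]. Speed limits (rad/s): [2.57, 2.57, 3.01, 3.14, 3.14, 3.14].

INTERFACE

Orientations are given as [roll, pitch, yaw] about the fixed x, y, z axes, in that order (R = Rz(yaw) Ry(pitch) Rx(roll)).
In Python, from plant import ctrl gives the robot as it stands. The module is installed in compiled form; this text tells all that it offers.
- The arm moves only by the tool apply_moves, never from a script. Its argument "commands" is a list of rows, each a list of 5 numbers: the shift along the tool's x, y, z in m, then the turn about the tool's z in degrees, then the finger opening in m, from 0 to 0.0854. A call has 1 to 10 rows; each row is the pose to reach, as a shift and turn from the pose commanded when the call began, along the tool's axes at that moment; what a row does not reach only later rows make up. A row lasts 1/12 s, in which the tool goes at most 41.7 mm and 7.16 degrees, less where a joint would pass 70% of its speed; a pose out of reach is approached as far as the arm can. A call with a gripper value outside its range is refused whole. The fingers move at their own pace and stop on an object; the grip force is fixed at half the most. Time passes only in rows, so rows that repeat a pose let the fingers close. It gives the time, the measured TCP pose, the force, the opening and the grip force at its end, in the units of the state.
- ctrl.observe(): the state, without advancing time (a new reading comes with each control period).
- ctrl.camera(name): name is "scene" or "side" or "wrist"; returns a dict with "image" (384x512x3 uint8, red, green, blue), "mtx" (3x3 intrinsics, pixels), "dist" ([k1, k2, p1, p2, k3] as OpenCV has them; the pictures are not rectified), "origin" and "orientation" of the camera in the world; the wrist camera has in their place "tool_from_camera" (4x4, takes a point from camera to tool coordinates, whose origin is the TCP and whose axes are the flange's). Camera axes: x right, y down, z forward; pixel columns grow to the right and rows downward; lengths in m; the calibration is good to about 2 mm. A picture is of the moment at which its call begins: read the wrist's pose just before it. There is no depth.
- ctrl.hand_in(): hands the job in; it is judged then, once.
The state is a dict: "t": time; "joint_pos": joint angles; "joint_velocities": joint speeds; "joint_torque": joint torques, N m; "tool_pos": TCP position; "orientation": TCP orientation; "wrist_force": force on the tool from outside, world axes, zero at the start; "wrist_torque": the same for the moment, N m; "width": finger opening in m; "finger_force": force on a finger pad.
Only numpy, scipy, OpenCV 4.12 (cv2) and the standard library are available. Lean on these libraries where they do the work, as an engineer would, in place of code of your own. Each camera call takes 0.05 s, during which the arm holds its last target. There are 200 camera calls.

## Working session

There is one attempt and no reset: what is moved stays moved. The work goes in short steps, Python scripts to look and compute and a tool call to move; the robot and the scene stay as the last step left them, time stands still between calls to the robot, and variables do not carry over. Pictures are saved under pics/ and viewed, at most 10 in all, crops included, and the job is handed in when it is done.

Besides the shell and the picture viewer there is one more tool, called after "Request:" as name(argument=value, ...) on one line, values as JSON. apply_moves: Moves the arm, as the interface text tells. Its arguments: {"type":"object","properties":{"commands":{"type":"array","items":{"type":"array","items":{"type":"number"}}}},"required":["commands"]}

```bash
mkdir -p pics; cat > h.py <<'E'
import numpy as np,cv2,pickle
from scipy.spatial.transform import Rotation as R
from plant import ctrl
def grab(n,tag):
    s=ctrl.observe(); c=ctrl.camera(n)
    cv2.imwrite(f'pics/{tag}.png',c['image'][:,:,::-1])
    K=np.array(c['mtx']);D=np.array(c['dist'],float)
    if n=='wrist':
        T=np.eye(4);T[:3,:3]=R.from_euler('xyz',s['orientation']).as_matrix();T[:3,3]=s['tool_pos']
        T=T@np.array(c['tool_from_camera'])
        o,M=T[:3,3],T[:3,:3]
    else:
        o=np.array(c['origin']);q=np.array(c['orientation'],float)
        M=q if q.shape==(3,3) else (R.from_euler('xyz',q).as_matrix() if q.size==3 else None)
    v=dict(K=K,D=D,o=o,M=M,img=c['image']);pickle.dump(v,open(f'pics/{tag}.pkl','wb'));return v
def load(tag): return pickle.load(open(f'pics/{tag}.pkl','rb'))
def ray(v,p):
    u=cv2.undistortPoints(np.array([[p]],float),v['K'],v['D'])[0,0]
    return v['M']@np.array([u[0],u[1],1.])
def onz(v,p,z):
    d=ray(v,p);return v['o']+d*(z-v['o'][2])/d[2]
def proj(v,P):
    r=cv2.Rodrigues(v['M'].T)[0];t=-v['M'].T@v['o']
    return cv2.projectPoints(np.array(P,float).reshape(-1,1,3),r,t,v['K'],v['D'])[0][:,0]
E
python3 - <<'E'
from h import *
print(ctrl.observe())
for n in('scene','side','wrist'):
    v=grab(n,n+'0');print(n,v['o'],v['M'])
a=np.vstack([np.hstack([cv2.imread('pics/scene0.png'),cv2.imread('pics/side0.png')])])
E
```

```text
{'t': 0.0, 'joint_pos': array([ 1.12573553e+00,  1.81600474e-01,  1.60802019e+00,  4.51215758e-06,
        1.35381782e+00, -2.06283815e-01]), 'joint_velocities': array([ 2.10767868e-03,  6.25215247e-05,  1.86513682e-03,  1.03762747e-03,
        9.18259055e-04, -3.41599842e-04]), 'joint_torque': array([ 9.51847178e-04, -4.44880128e+01, -3.51338375e+01, -2.77016596e-05,
        9.24492051e-03, -1.06538727e-05]), 'tool_pos': array([0.13573816, 0.55820982, 0.25534482]), 'orientation': array([-3.13978686e+00, -3.82381100e-04,  2.90281435e+00]), 'wrist_force': array([ 0.16597026,  0.49441189, -0.1468375 ]), 'wrist_torque': array([-0.05237834, -0.00560668, -0.01054582]), 'finger_force': 0.0, 'width': 0.08548502042424366}
scene [ 0.12013101 -0.33850573  0.9141135 ] [[ 0.69118384 -0.56716061  0.44787692]
 [-0.72267451 -0.54461722  0.42559797]
 [ 0.00253908 -0.61783567 -0.78630315]]
side [ 0.14238913 -0.76463091  0.82303048] [[ 0.89238042 -0.2708483   0.36096868]
 [-0.45120893 -0.52091105  0.72461174]
 [-0.00822728 -0.80950162 -0.58705999]]
wrist [0.06656752 0.57589395 0.37279506] [[ 0.23606185  0.93158757  0.2764406 ]
 [ 0.9717373  -0.22595926 -0.06833029]
 [-0.00119134  0.28475782 -0.95859875]]
```

View pics/scene0.png

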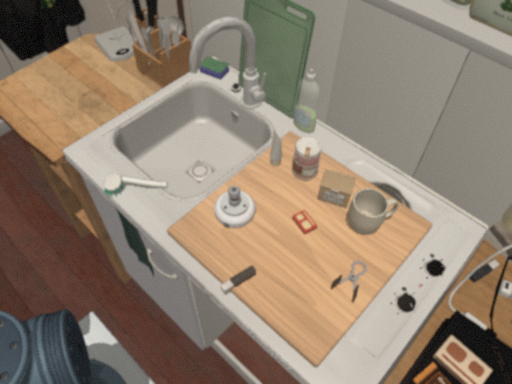

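View pics/side0.png

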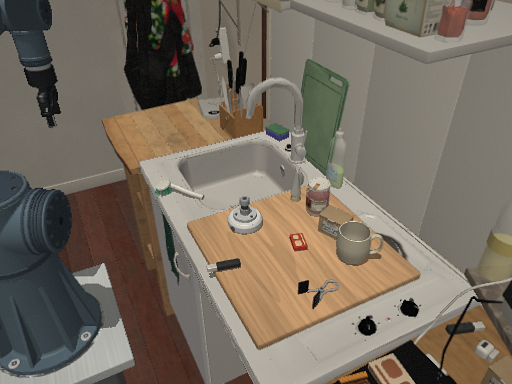

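The scene view shows the clip at about (350,280), with its ring towards (360,266) and its tails at (337,283) and (354,293). The base is at (235,207) with its shaft top near (234,189). In the side view the clip is at (318,290) and the base at (245,217).

```bash
python3 - <<'E'
from h import *
s=load('scene0');d=load('side0')
def up(v,x,y,w=60,h=60):return cv2.resize(v['img'][y:y+h,x:x+w,::-1],None,fx=6.6,fy=6.6,interpolation=cv2.INTER_CUBIC)
a=np.hstack([up(s,320,250),up(d,290,265)]);b=np.hstack([up(s,205,175,60,30*2)[:200],up(d,215,190)[:200]])
cv2.imwrite('pics/z.png',np.vstack([a,b]))
for n,p in(('ring',(359,267)),('tailL',(337,283)),('tailR',(354,293))):print(n,onz(s,p,.03))
print('base',onz(s,(235,213),.054),'top',onz(s,(234,189),.114))
print('base',onz(d,(245,222),.054),'top',onz(d,(244,200),.114),'ring',onz(d,(330,288),.03))
E
```

```text
ring [ 0.62125014 -0.20673219  0.03      ]
tailL [ 0.55596741 -0.19410687  0.03      ]
tailR [ 0.56241398 -0.23510699  0.03      ]
base [0.52191452 0.08455601 0.054     ] top [0.53929932 0.10327587 0.114     ]
base [0.52793621 0.07674978 0.054     ] top [0.53627701 0.09731153 0.114     ] ring [ 0.6140641 -0.2129272  0.03     ]
```

View pics/z.png

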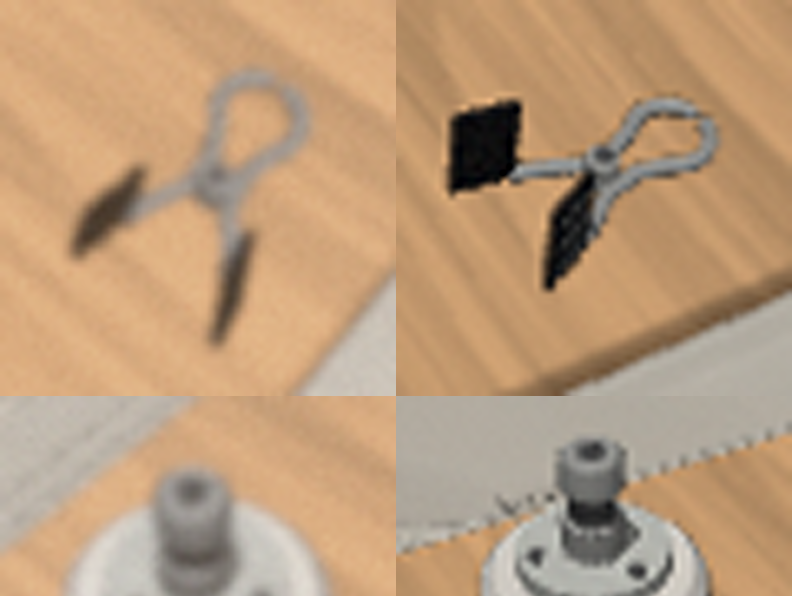

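```bash
cat >> h.py <<'E'
def tri(v,p,w,q):
    a,b=ray(v,p),ray(w,q);A=np.c_[a,-b];s=np.linalg.lstsq(A,w['o']-v['o'],rcond=None)[0]
    P,Q=v['o']+a*s[0],w['o']+b*s[1];return (P+Q)/2,np.linalg.norm(P-Q)
def delta(target,turn=0):
    s=ctrl.observe();M=R.from_euler('xyz',s['orientation']).as_matrix()
    print('tool',s['tool_pos'],s['orientation'],'delta tool axes',M.T@(np.array(target)-s['tool_pos']))
E
python3 - <<'E'
from h import *
s=load('scene0');d=load('side0')
for n,a,b in(('top',(234.1,189.2),(244.4,198.2)),('piv',(352.1,277.7),(321.2,288.8)),('ring',(359.1,268.5),(331.5,285.9))):print(n,tri(s,a,d,b),onz(s,a,.114 if n=='top' else .03),onz(d,b,.114 if n=='top' else .03))
E
```

```text
top (array([0.53908666, 0.10198739, 0.11556834]), np.float64(0.0015217373174774456)) [0.53905034 0.10270603 0.114     ] [0.54083835 0.10428178 0.114     ]
piv (array([ 0.58677036, -0.2120498 ,  0.03861567]), np.float64(0.00393956998427176)) [ 0.58911513 -0.21081543  0.03      ] [ 0.5939369  -0.20545593  0.03      ]
ring (array([ 0.62009496, -0.20895215,  0.02930884]), np.float64(0.002399111225981427)) [ 0.61833139 -0.20906231  0.03      ] [ 0.6210751  -0.20910638  0.03      ]
```

```bash
python3 -c "
from h import *
delta([.56,-.21,.20])"
```

```text
tool [0.13579398 0.55832796 0.25557773] [-3.14022856e+00 -2.78483434e-04  2.90285925e+00] delta tool axes [-0.59387842 -0.64614775  0.05629381]
```

Request:
apply_moves(commands=[[-0.27,-0.29,0,-15,0.085],[-0.27,-0.29,0,-15,0.085],[-0.27,-0.29,0,-15,0.085],[-0.27,-0.29,0,-15,0.085],[-0.27,-0.29,0,-15,0.085],[-0.27,-0.29,0,-15,0.085],[-0.27,-0.29,0,-15,0.085],[-0.27,-0.29,0,-15,0.085],[-0.27,-0.29,0,-15,0.085],[-0.27,-0.29,0,-15,0.085]])

```text
t: 0.98
tool_pos: [0.3308, 0.2101, 0.2564]
orientation: [-3.141, 0.001, -3.12]
wrist_force: [0.2, -0.1, -1.4]
width: 0.0848
finger_force: 0.0
```

```bash
python3 -c "
from h import *
delta([.56,-.21,.20])"
```

```text
tool [0.33081073 0.21014874 0.25636923] [-3.14071572e+00  9.55290780e-04 -3.12029145e+00] delta tool axes [-0.22013433 -0.42488529  0.05695217]
```

Request:
apply_moves(commands=[[-0.2,-0.386,0.05,0,0.085],[-0.2,-0.386,0.05,0,0.085],[-0.2,-0.386,0.05,0,0.085],[-0.2,-0.386,0.05,0,0.085],[-0.2,-0.386,0.05,0,0.085],[-0.2,-0.386,0.05,0,0.085],[-0.2,-0.386,0.05,0,0.085],[-0.2,-0.386,0.05,0,0.085],[-0.2,-0.386,0.05,0,0.085],[-0.2,-0.386,0.05,0,0.085]])

```text
t: 1.82
tool_pos: [0.529, -0.152, 0.208]
orientation: [3.141, -0.0, -3.119]
wrist_force: [0.5, -0.1, 0.4]
width: 0.0854
finger_force: 0.0
```

Request:
apply_moves(commands=[[-0.02,-0.03,0,0,0.085],[-0.02,-0.03,0,0,0.085],[-0.02,-0.03,0,0,0.085],[-0.02,-0.03,0,0,0.085]])

```text
t: 2.15
tool_pos: [0.5486, -0.179, 0.208]
orientation: [3.14, -0.002, -3.119]
wrist_force: [0.6, 0.4, -1.0]
width: 0.085
finger_force: 0.0
```

```bash
python3 - <<'E'
from h import *
delta([.56,-.21,.20])
grab('wrist','w1')
E
```

```text
tool [ 0.54861515 -0.17896222  0.20797794] [ 3.14035697e+00 -1.50244434e-03 -3.11892136e+00] delta tool axes [-0.01069029 -0.0312977   0.00792322]
```

View pics/w1.png

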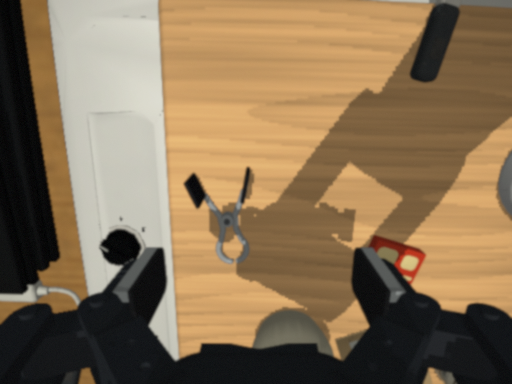

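The wrist view shows the clip's pivot at (229,222), ring centre at (233,246) and tails at (195,190) and (247,185). The matchbox is well clear at (398,255).

```bash
python3 - <<'E'
from h import *
v=load('w1')
print('o',v['o'],proj(v,[[.589,-.21,.03],[.62,-.209,.03],[.54,.103,.114]]))
for p in((229,222),(232,246)):print(onz(v,p,.028))
img=v['img'];c=img[160:275,175:270,::-1];cv2.imwrite('pics/z1.png',cv2.resize(c,None,fx=5,fy=5,interpolation=cv2.INTER_CUBIC))
g=img.astype(int).max(2)[160:275,175:270]
n,l,st,ce=cv2.connectedComponentsWithStats((g<70).astype(np.uint8))
for i in range(1,n):
  if st[i,4]>15:print(st[i]+[175,160,0,0,0],ce[i]+[175,160])
E
```

```text
o [ 0.47745587 -0.18038966  0.3253996 ] [[225.63388618 216.67016139]
 [226.83419711 245.35352248]
 [639.07156553 202.2032403 ]]
[ 0.59534756 -0.20687908  0.028     ]
[ 0.6215651  -0.20391843  0.028     ]
[241 169   9  34 103] [245.06796117 185.47572816]
[185 174  21  33 354] [195.09887006 189.81638418]
[224 219   6   6  25] [226.44 221.4 ]
```

View pics/z1.png

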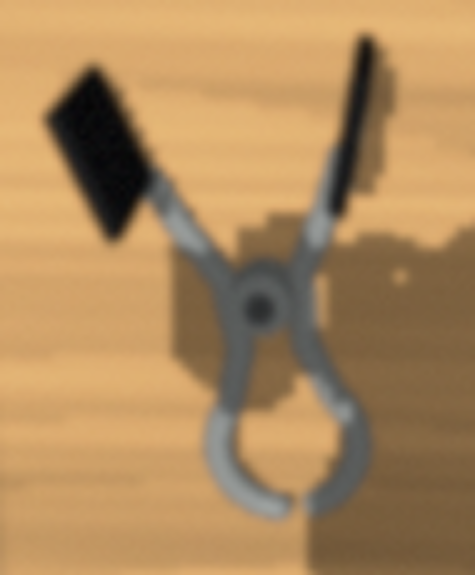

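The close-up shows the pivot at (227,222), the ring centre at (233,249) and the ring gap at (234.5,261).

```bash
python3 - <<'E'
from h import *
v=load('w1')
P=[onz(v,(227,221.6),.034),onz(v,(233,248.5),.027),onz(v,(234.5,261),.027)]
for p in P:print(p)
d=P[2]-P[0];yaw=np.arctan2(d[1],d[0]);print('yaw',np.degrees(yaw))
# tails top edges z=.064, bottom
for p in((244,170+28),):pass
a=onz(v,(175+365/5,160+37/5),.064);b=onz(v,(175+93/5,160+67/5),.064);print('tail far tops R-in-image',a,b)
a=onz(v,(175+340/5,160+215/5),.026);b=onz(v,(175+113/5,160+240/5),.026);print('tail near bottoms',a,b)
s=.5*(P[0]+P[1]);u=np.array([np.cos(yaw),np.sin(yaw),0])
print('grip est',P[0]-.039*u,P[1]-.072*u)
E
```

```text
[ 0.59259567 -0.2082982   0.034     ]
[ 0.62484765 -0.20297381  0.027     ]
[ 0.63914474 -0.20142196  0.027     ]
yaw 8.402974791518227
tail far tops R-in-image [ 0.53196509 -0.18767797  0.064     ] [ 0.53810214 -0.23324661  0.064     ]
tail near bottoms [ 0.57574231 -0.19317676  0.026     ] [ 0.58199453 -0.23816816  0.026     ]
grip est [ 0.55401435 -0.21399744  0.034     ] [ 0.55362059 -0.21349549  0.027     ]
```

```bash
python3 - <<'E'
from h import *
v=load('w1')
f=lambda x,y,z:onz(v,(175+x/5,160+y/5),z)
print(f(365,37,.026),f(93,67,.026),f(340,215,.064),f(113,240,.064))
delta([.554,-.2135,.056])
E
```

```text
[ 0.53988917 -0.18873749  0.026     ] [ 0.54691837 -0.24093049  0.026     ] [ 0.56326773 -0.19155381  0.064     ] [ 0.56872641 -0.23083488  0.064     ]
tool [ 0.54858743 -0.17845359  0.20831014] [ 3.14071629e+00 -1.01419429e-03 -3.11807278e+00] delta tool axes [-0.00474133 -0.03529747  0.15227453]
```

Request:
apply_moves(commands=[[-0.005,-0.035,0.03,-6.6,0.085],[-0.005,-0.035,0.06,-6.6,0.085],[-0.005,-0.035,0.09,-6.6,0.085],[-0.005,-0.035,0.11,-6.6,0.085],[-0.005,-0.035,0.13,-6.6,0.085],[-0.005,-0.035,0.14,-6.6,0.085],[-0.005,-0.035,0.148,-6.6,0.085],[-0.005,-0.035,0.151,-6.6,0.085],[-0.005,-0.035,0.151,-6.6,0.085],[-0.005,-0.035,0.151,-6.6,0.085]])

```text
t: 3.03
tool_pos: [0.5558, -0.2145, 0.0589]
orientation: [-3.14, 0.001, -3.003]
wrist_force: [0.1, 0.2, -0.2]
width: 0.0854
finger_force: 0.0
```

```bash
python3 - <<'E'
from h import *
delta([.554,-.2135,.056]);grab('wrist','w2')
E
```

```text
tool [ 0.55580526 -0.21454063  0.05892207] [-3.14032950e+00  1.44361512e-03 -3.00291880e+00] delta tool axes [0.0016483  0.00128387 0.00291807]
```

View pics/w2.png

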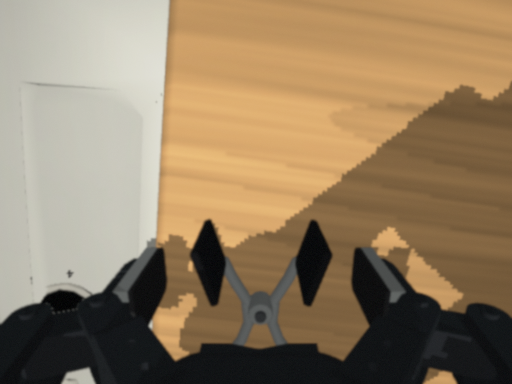

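The two tails stand symmetrically between the open jaws, at (208,262) and (314,262), and the pivot is at (260,313). I'm closing.

Request:
apply_moves(commands=[[0.001,0.001,0.003,0,0.085],[0.001,0.001,0.003,0,0.07],[0.001,0.001,0.003,0,0.06],[0.001,0.001,0.003,0,0.05],[0.001,0.001,0.003,0,0.04],[0.001,0.001,0.003,0,0.03],[0.001,0.001,0.003,0,0.02],[0.001,0.001,0.003,0,0.015],[0.001,0.001,0.003,0,0.015],[0.001,0.001,0.003,0,0.015]])

```text
t: 3.92
tool_pos: [0.5549, -0.2143, 0.056]
orientation: [-3.14, 0.002, -3.004]
wrist_force: [-1.7, -0.1, 7.1]
width: 0.0221
finger_force: 59.7
```

Request:
apply_moves(commands=[[0,0,0,0,0.015],[0,0,0,0,0.015],[0,0,0,0,0.015]])

```text
t: 4.17
tool_pos: [0.5549, -0.2143, 0.056]
orientation: [-3.14, 0.002, -3.003]
wrist_force: [-1.8, -0.2, 7.0]
width: 0.0223
finger_force: 59.7
```

Request:
apply_moves(commands=[[0,0,-0.005,0,0.015],[0,0,-0.015,0,0.015],[0,0,-0.035,0,0.015],[0,0,-0.06,0,0.015],[0,0,-0.09,0,0.015],[0,0,-0.12,0,0.015],[0,0,-0.145,0,0.015],[0,0,-0.16,0,0.015],[0,0,-0.16,0,0.015],[0,0,-0.16,0,0.015]])

```text
t: 5.0
tool_pos: [0.5542, -0.2137, 0.2156]
orientation: [-3.14, 0.002, -3.003]
wrist_force: [0.1, -0.1, -1.4]
width: 0.0225
finger_force: 59.4
```

```bash
python3 - <<'E'
from h import *
delta([.554,-.2135,.056]);w=grab('wrist','w3');s=grab('side','s3');c=grab('scene','c3')
# expected ring centre nominal (pix)
t=ctrl.observe();M=R.from_euler('xyz',t['orientation']).as_matrix()
rc=t['tool_pos']+M@np.array([-.072,0,.006+.022]);print(rc)
for v in(s,c,w):print(proj(v,[rc]))
def up(v,k=80):
    x,y=proj(v,[rc-M@[-.03,0,0]])[0].astype(int);print(x-k//2,y-k//2);return cv2.resize(v['img'][y-k//2:y+k//2,x-k//2:x+k//2,::-1],(400,400),interpolation=cv2.INTER_CUBIC)
cv2.imwrite('pics/z3.png',np.hstack([up(c),up(s)]))
E
```

```text
tool [ 0.55422179 -0.21366428  0.21560962] [-3.14030907e+00  1.53825296e-03 -3.00331024e+00] delta tool axes [0.00044255 0.00039816 0.15960874]
[ 0.62414128 -0.20296894  0.18449814]
[[337.58074384 235.72023792]]
[[374.29425582 228.36733285]]
[[259.90011623 356.01804652]]
327 199
287 200
```

View pics/z3.png

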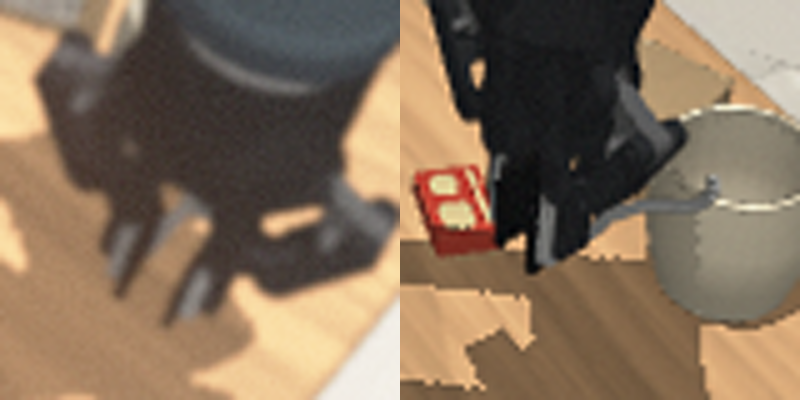

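The clip is held and lifted, with its ring pointing ahead. Next I carry it over the shaft and turn it so that both fixed cameras see the ring from the side.

Request:
apply_moves(commands=[[0.001,0.02,0,4,0.015],[0.003,0.06,0,9,0.015],[0.005,0.1,0,14,0.015],[0.007,0.14,0,19,0.015],[0.009,0.18,0,24,0.015],[0.011,0.22,0,30,0.015],[0.013,0.26,0,36,0.015],[0.015,0.3,0,42,0.015],[0.017,0.335,0,48,0.015],[0.018,0.36,0,48,0.015]])

```text
t: 5.98
tool_pos: [0.4844, 0.1433, 0.213]
orientation: [-3.14, -0.003, 2.438]
wrist_force: [0.2, -0.2, -1.6]
width: 0.0225
finger_force: 59.5
```

Request:
apply_moves(commands=[[0,0,0.01,0,0.015],[0,0,0.02,0,0.015],[0,0,0.025,0,0.015],[0,0,0.025,0,0.015]])

```text
t: 6.32
tool_pos: [0.4852, 0.1394, 0.187]
orientation: [-3.138, -0.003, 2.441]
wrist_force: [-0.1, 0.0, -1.3]
width: 0.0222
finger_force: 59.5
```

```bash
cat >> h.py <<'E'
def look(tag,k=80):
    t=ctrl.observe();M=R.from_euler('xyz',t['orientation']).as_matrix()
    rc=t['tool_pos']+M@np.array([-.072,0,.006+.022]);print('rc',rc,t['tool_pos'],t['orientation'],t['finger_force'])
    ims=[]
    for n in('scene','side'):
        v=grab(n,n+tag);q=proj(v,[rc])[0];x,y=(q-k//2).astype(int);print(n,'off',x,y,'ring nominal',q)
        ims.append(cv2.resize(v['img'][y:y+k,x:x+k,::-1],(400,400),interpolation=cv2.INTER_CUBIC))
    cv2.imwrite(f'pics/z{tag}.png',np.hstack(ims))
E
python3 -c "
from h import *
look('4')"
```

```text
rc [0.54007451 0.09297735 0.15871427] [0.48517484 0.13941268 0.1869594 ] [-3.13801427 -0.00340933  2.44092276] 59.457024335861206
scene off 197 139 ring nominal [237.12127365 179.06480849]
side off 205 147 ring nominal [245.57758171 187.11651895]
```

View pics/z4.png

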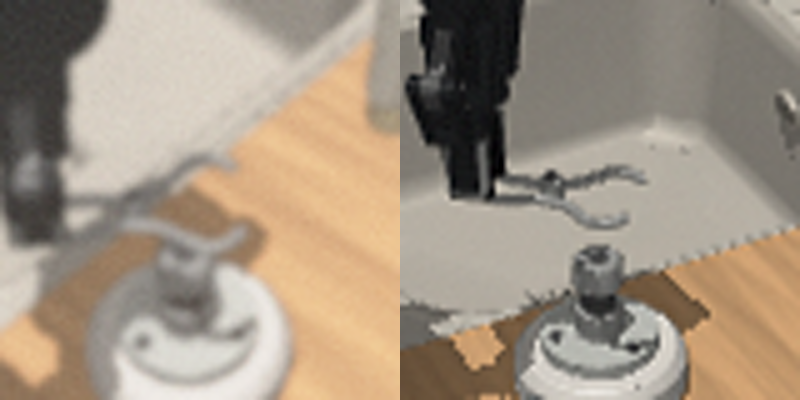

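```bash
cat > m.py <<'E'
from h import *
def meas(tag,sc,sd):
    s=load('scene'+tag);d=load('side'+tag)
    t=ctrl.observe();M=R.from_euler('xyz',t['orientation']).as_matrix()
    P=[]
    for a,b in zip(sc,sd):
        p,e=tri(s,a,d,b);P.append(p);print(p.round(4),'gap%.4f'%e,'tool',(M.T@(p-t['tool_pos'])).round(4))
    return P
E
python3 - <<'E'
from m import *
P=meas('4',[(243,171.4),(245,185.4),(222.4,181)],[(253.6,183.4),(250,190.6),(235,183.4)])
print(np.linalg.norm(P[0]-P[1]),(P[0]+P[1])/2-P[2])
E
```

```text
[0.5666 0.0998 0.1574] gap0.0020 tool [-0.0868  0.0216  0.0313]
[0.5385 0.0659 0.1638] gap0.0033 tool [-0.0872 -0.0225  0.025 ]
[0.5127 0.1073 0.1684] gap0.0069 tool [-0.0408 -0.0075  0.0204]
0.04454925412593287 [ 0.03984544 -0.02448314 -0.00780001]
```

The ring is spread open above the shaft and looks centred laterally. The tips are at scene px (243,171) and (245,185), and the shaft head is below them at scene px (234,189).

```bash
python3 - <<'E'
from h import *
t=ctrl.observe();M=R.from_euler('xyz',t['orientation']).as_matrix()
rc=t['tool_pos']+M@np.array([-.0728,0,.027])
print(M.T@(np.array([.5398,.103,.126])-rc))
E
```

```text
[0.00847713 0.00676399 0.03574458]
```

Request:
apply_moves(commands=[[0.004,0.0035,0,0,0.015],[0.0085,0.007,0,0,0.015],[0.0085,0.007,0.009,0,0.015],[0.0085,0.007,0.018,0,0.015],[0.0085,0.007,0.027,0,0.015],[0.0085,0.007,0.033,0,0.015],[0.0085,0.007,0.033,0,0.015],[0.0085,0.007,0.033,0,0.015],[0.0085,0.007,0.033,0,0.015]])

```text
t: 7.17
tool_pos: [0.4847, 0.1513, 0.1567]
orientation: [3.142, 0.0, 2.442]
wrist_force: [0.9, 0.7, -1.0]
width: 0.0221
finger_force: 59.4
```

```bash
python3 -c "
from h import *
look('5',66)"
```

```text
rc [0.53977753 0.10497741 0.12875197] [0.48468766 0.15134033 0.15674456] [3.14152363e+00 1.02782788e-04 2.44197627e+00] 59.43885684013367
scene off 200 151 ring nominal [233.47093179 184.51716373]
side off 210 160 ring nominal [243.81563504 193.85144458]
```

View pics/z5.png

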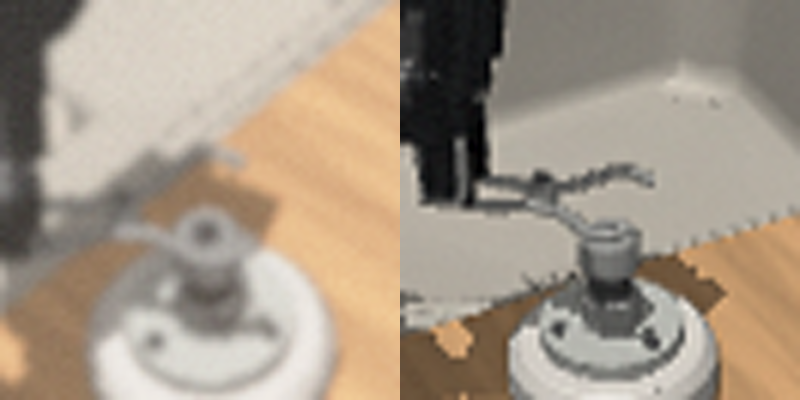

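The ring sits just above the head, but the near arm merges with the grey head in this view. I'll rectify both views onto the ring plane in tool coordinates and measure there.

```bash
cat > rect.py <<'E'
from h import *
POSE={'4':([.48517484,.13941268,.1869594],[-3.13801427,-.00340933,2.44092276]),'5':([.48468766,.15134033,.15674456],[3.1415,.0001,2.44198])}
def rect(cam,tag,dz,px=3.3):
    v=load(cam+tag);p,o=POSE[tag];M=R.from_euler('xyz',o).as_matrix()
    n=int(90*px);j,i=np.meshgrid(np.arange(n),np.arange(n))
    T=np.stack([-.11+i/px/1000,-.045+j/px/1000,np.full(i.shape,dz)],-1).reshape(-1,3)
    W=T@M.T+np.array(p)
    q=proj(v,W).astype(np.float32).reshape(n,n,2)
    return cv2.remap(v['img'][:,:,::-1].copy(),q[...,0],q[...,1],cv2.INTER_CUBIC)
E
python3 - <<'E'
from rect import *
rows=[]
for t in'45':
    r=[]
    for c in('scene','side'):
        a=rect(c,t,.028);a=cv2.convertScaleAbs(a,alpha=1.25,beta=-20)
        for k in range(0,90,10):
            z=int(k*3.3);a[z,:6]=(0,0,255);a[z,-6:]=(0,0,255);a[:6,z]=(0,0,255);a[-6:,z]=(0,0,255)
        z=int(38*3.3);y=int(45*3.3);cv2.drawMarker(a,(y,z),(0,0,255),0,8,1);r.append(a)
    rows.append(np.hstack(r))
cv2.imwrite('pics/rect.png',np.vstack(rows));print(rows[0].shape)
E
```

```text
(297, 594, 3)
```

View pics/rect.png

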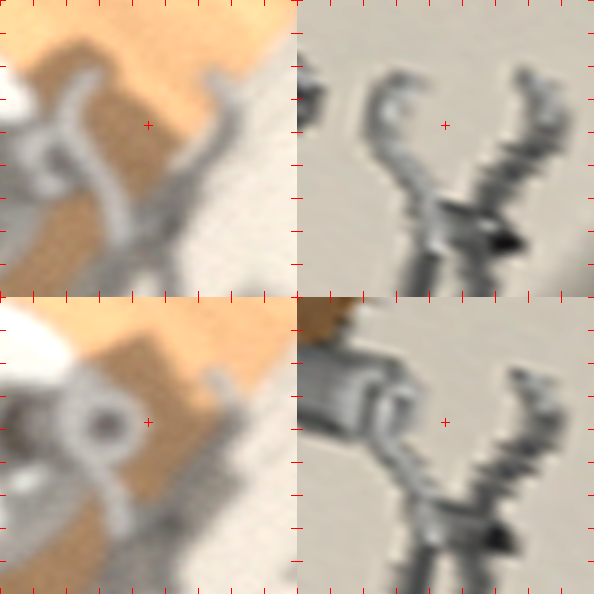

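Rectified view, image 4: the arm centres at the ring's widest are at about px 68 and 228 in scene, and about 78 and 258 in side, with y=0 at px 148. The tips are at x about -87 mm in tool coordinates. Next I measure these more finely, together with the head's hole.

```bash
python3 - <<'E'
from rect import *
np.set_printoptions(linewidth=250)
# head hole in initial images: print gray crops
for n,(x,y) in(('scene0',(225,180)),('side0',(235,190))):
    g=cv2.cvtColor(load(n)['img'],cv2.COLOR_RGB2GRAY);print(n,x,y);print(g[y:y+17,x:x+20])
for c in('scene','side'):
    a=rect(c,'4',.028)
    for x in(90,105,115,125):
        b=a[x-3:x+4].astype(float).mean(0);print(c,x,'gray L',b.mean(1)[40:130:4].astype(int),'sat',np.ptp(b,axis=1)[40:130:4].astype(int));print('   R from200',b.mean(1)[196:290:4].astype(int),np.ptp(b,axis=1)[196:290:4].astype(int))
E
```

```text
scene0 225 180
[[177 182 178 177 176 173 174 177 178 179 181 182 181 180 176 178 178 178 173 176]
 [181 180 174 170 170 175 173 173 173 177 180 184 180 183 183 180 177 182 177 178]
 [175 172 172 175 173 176 175 178 173 176 176 179 184 184 182 186 184 180 179 175]
 [174 173 178 175 175 175 177 176 174 174 176 178 180 180 182 182 183 181 180 179]
 [177 178 174 176 175 175 175 175 175 176 174 175 175 179 178 180 182 186 181 181]
 [186 181 174 176 172 172 172 174 173 173 171 173 175 174 177 177 180 181 183 183]
 [187 184 180 177 169 165 164 164 159 161 159 169 167 171 173 175 181 180 182 181]
 [187 184 183 170 161 158 153 142 134 136 143 153 159 159 166 172 178 178 182 181]
 [188 190 180 165 156 156 142 123 110 106 118 135 149 155 160 170 178 177 177 180]
 [187 182 175 160 156 154 139 116 102  99 112 135 154 156 154 168 179 179 182 179]
 [187 183 169 155 149 156 146 125 110 109 122 142 159 152 148 161 179 180 177 178]
 [187 184 171 154 147 156 154 140 132 134 145 155 156 147 142 169 191 193 188 183]
 [194 194 182 156 141 148 156 156 152 156 159 154 153 134 137 175 197 203 199 192]
 [201 
[... 4014 characters left out ...]
4 157 135 115 107 115 134 155 167 168 161 153 151 154 160 167 172 174] sat [19 18 19 19 19 17 15 11  8  5  3  2  2  3  6  7 10 12 14 15 17 17 18]
   R from200 [172 173 175 179 181 178 168 154 137 123 117 122 132 140 141 134 128 126 133 144 155 165 172 174] [17 17 17 18 18 18 17 16 13 10  8  5  4  3  3  3  4  7 10 13 15 17 19 20]
side 125 gray L [173 175 179 182 178 167 149 130 114 106 108 115 126 136 145 151 157 162 165 168 171 172 172] sat [17 17 18 19 19 17 14 10  7  4  2  2  3  4  7 10 13 16 17 18 19 19 18]
   R from200 [172 174 177 181 181 175 165 154 140 125 113 107 106 109 110 110 110 114 125 139 154 167 175 176] [18 18 18 19 18 18 16 15 13 10  8  6  5  3  3  3  4  6  9 12 14 16 18 18]
```

```bash
python3 - <<'E'
from rect import *
p,o=POSE['5'];M=R.from_euler('xyz',o).as_matrix();S=load('scene0');D=load('side0')
a=onz(S,(233.6,189),.114);b=onz(D,(244.1,198),.114);print(a,b,tri(S,(233.6,189),D,(244.1,198)))
ha,hb=[(M.T@(q-np.array(p)))[:2]*1000 for q in(a,b)];print('head in tool5',ha,hb)
p4,o4=POSE['4'];M4=R.from_euler('xyz',o4).as_matrix();P=np.array(p4)
for px in((148,150.5),):
  pass
for h in(-4,-2,0,2):
  # ring y by each view for plane offset h(mm, below plane)
  print(h,'y_rel scene',.6+.804*h-ha[1],'side',6.0+1.383*h-hb[1])
E
```

```text
[0.53866571 0.10393566 0.114     ] [0.5405036  0.10550013 0.114     ] (array([0.53874976, 0.10324201, 0.11552734]), np.float64(0.0015673652242199948))
head in tool5 [-71.8187627   -1.51526334] [-72.21752161   0.86516529]
-4 y_rel scene -1.1007366578345565 side -0.3971652864921934
-2 y_rel scene 0.5072633421654436 side 2.3688347135078067
0 y_rel scene 2.1152633421654436 side 5.134834713507806
2 y_rel scene 3.7232633421654437 side 7.900834713507806
```

Request:
apply_moves(commands=[[0.0035,0,0,0,0.015],[0.0035,0,0,0,0.015],[0.0035,0,0,0,0.015],[0.0035,0,0.002,0,0.015],[0.0035,0,0.004,0,0.015],[0.0035,0,0.006,0,0.015],[0.0035,0,0.008,0,0.015],[0.0035,0,0.01,0,0.015],[0.0035,0,0.01,0,0.015],[0.0035,0,0.01,0,0.015]])

```text
t: 8.1
tool_pos: [0.4817, 0.1536, 0.1464]
orientation: [-3.141, -0.0, 2.442]
wrist_force: [0.2, -0.6, -1.1]
width: 0.0221
finger_force: 59.4
```

Request:
apply_moves(commands=[[0,0,0.0015,0,0.015],[0,0,0.003,0,0.015],[0,0,0.0045,0,0.015],[0,0,0.0045,0,0.015],[0,0,0.0045,0,0.015]])

```text
t: 8.52
tool_pos: [0.4818, 0.1536, 0.1421]
orientation: [-3.141, -0.0, 2.442]
wrist_force: [-0.5, 0.4, -0.8]
width: 0.0221
finger_force: 59.4
```

```bash
python3 - <<'E'
from h import *
np.set_printoptions(linewidth=250)
look('6',66);s=ctrl.observe();print(s['wrist_force'])
for c,x,y,w in(('scene',218,172,30),('side',230,182,30)):
    v=load(c+'6')['img'];print(c,x,y);print(cv2.cvtColor(v,cv2.COLOR_RGB2GRAY)[y:y+26,x:x+w])
E
```

```text
rc [0.53684396 0.10727328 0.11403955] [0.48176176 0.15363332 0.142052  ] [-3.14143954e+00 -1.72974925e-04  2.44202464e+00] 59.44087564945221
scene off 199 155 ring nominal [232.00393428 188.64234446]
side off 209 165 ring nominal [242.62751991 198.01313285]
[ 0.42514918  0.1095492  -0.10223932]
scene 218 172
[[209 206 208 207 207 208 210 205 202 196 195 197 203 208 203 200 200 197 200 196 193 184 181 182 184 184 184 183 187 189]
 [207 208 206 204 203 206 210 206 199 195 197 201 205 203 198 196 197 197 198 194 187 186 183 185 187 186 184 184 188 184]
 [205 207 202 211 202 203 204 203 201 197 203 207 201 202 192 193 198 189 193 192 185 189 184 182 183 186 187 181 183 190]
 [206 206 207 205 202 196 195 204 205 206 204 204 199 198 196 195 191 191 192 192 191 192 186 188 185 180 185 186 187 186]
 [207 205 207 198 186 180 184 194 203 204 201 199 199 199 199 194 192 189 192 191 194 191 191 186 188 184 181 182 183 183]
 [206 203 201 184 166 153 164 177 189 195 199 194 194 195 195 192 191 190 193 195 194 192 194 193 189 185 184 185 181 183]
 [202 195 181 164 145 140 142 150 165 183 187 185 17
[... 4920 characters left out ...]
145 157 162 169 173 155 140 118  93  84  93  91 183 116 102 168 170 168 160 159 162]
 [178 177 177 176 175 173 175 176 144 111 109 118 120 119  98  97  84  96  88  67  89  90  86  86  85 163 171 165 163 159]
 [172 175 175 175 174 168 172 164 157 152  96  89  96  92 116 108 107  98  84  85  90  87  92  90  87  84 161 171 167 163]
 [145 172 176 168 161 115 178 136  55 129  96  79 106 106 108 103  98  87  91 105  88  86  90  92  91  88  86 172 164 159]
 [150 121 153 135 163 115 128  90 104  97 120  42  47  56  72  67  50  30 109 164 112  80  88  88  91  90  87 162  87  85]
 [172 120  75 119  91  87  88  98 110  95 148  45  36  38  40  40  39  32  62 129 196 116 115 105 102  92  88  89  91  90]]
```

```bash
python3 - <<'E'
from h import *
p=np.array([.48176,.15363,.14205]);M=R.from_euler('xyz',[-3.1414,-.0002,2.44202]).as_matrix()
S=load('scene6');D=load('side6')
def T(v,q,z):return ((M.T@(onz(v,q,z)-p))*1000)[:2].round(1)
print('head',T(S,(233.6,189),.114),T(D,(244.1,198),.114))
for z in(.1145,.1165,.1185):
  print(z,'side far arm',[T(D,q,z) for q in((243.5,192),(241,193),(249.5,193.5))],'near',[T(D,q,z) for q in((238,201),(240,202.2),(245.7,201.3))])
  print('  scene near',[T(S,q,z) for q in((227,194.7),(230,196.5),(235,196.8),(237.5,195.3))],'far tip',T(S,(240.5,184.7),z))
E
```

```text
head [-75.5  -1.4] [-75.9   1. ]
0.1145 side far arm [array([-67.4,  27.4]), array([-61.7,  21.3]), array([-85.6,  24.1])] near [array([-63.3, -16.6]), array([-70. , -20.7]), array([-84.2, -13.3])]
  scene near [array([-59.2, -16.3]), array([-65.6, -22.1]), array([-76.7, -24.1]), array([-82.7, -20.5])] far tip [-92.4   9. ]
0.1165 side far arm [array([-68.1,  24.8]), array([-62.5,  18.6]), array([-86.3,  21.5])] near [array([-64. , -19.2]), array([-70.8, -23.2]), array([-84.9, -15.9])]
  scene near [array([-59.2, -17.8]), array([-65.5, -23.5]), array([-76.6, -25.6]), array([-82.6, -22. ])] far tip [-92.3   7.4]
0.1185 side far arm [array([-68.9,  22.1]), array([-63.3,  15.9]), array([-87. ,  18.8])] near [array([-64.8, -21.7]), array([-71.5, -25.8]), array([-85.6, -18.5])]
  scene near [array([-59.1, -19.3]), array([-65.4, -25. ]), array([-76.5, -27. ]), array([-82.5, -23.5])] far tip [-92.2   5.9]
```

Request:
apply_moves(commands=[[0,-0.001,0,0,0.015],[0,-0.001,0.0015,0,0.015],[0,-0.001,0.003,0,0.015],[0,-0.001,0.0045,0,0.015],[0,-0.001,0.006,0,0.015],[0,-0.001,0.0075,0,0.015],[0,-0.001,0.009,0,0.015],[0,-0.001,0.0105,0,0.015],[0,-0.001,0.012,0,0.015],[0,-0.001,0.012,0,0.015]])

```text
t: 9.45
tool_pos: [0.4809, 0.1528, 0.1298]
orientation: [-3.141, -0.0, 2.442]
wrist_force: [0.7, 0.7, -0.9]
width: 0.0225
finger_force: 59.4
```

Request:
apply_moves(commands=[[0,0,0,0,0.015],[0,0,0.0015,0,0.015],[0,0,0.003,0,0.015],[0,0,0.0045,0,0.015],[0,0,0.006,0,0.015],[0,0,0.0075,0,0.015],[0,0,0.009,0,0.015],[0,0,0.0105,0,0.015],[0,0,0.012,0,0.015],[0,0,0.0138,0,0.015]])

```text
t: 10.28
tool_pos: [0.4812, 0.1529, 0.1162]
orientation: [3.142, 0.0, 2.442]
wrist_force: [-0.1, -0.5, -1.0]
width: 0.0223
finger_force: 59.4
```

Request:
apply_moves(commands=[[0,0,0,0,0.015],[0,0,0,0,0.015],[0,0,0,0,0.015],[0,0,0,0,0.015]])

```text
t: 10.62
tool_pos: [0.4813, 0.1529, 0.1164]
orientation: [3.142, 0.0, 2.442]
wrist_force: [0.4, 0.8, 0.1]
width: 0.0226
finger_force: 59.4
```

```bash
python3 - <<'E'
from h import *
np.set_printoptions(linewidth=250)
look('7',66)
F=[]
for i in range(6):
    s=ctrl.observe();F.append(np.r_[s['wrist_force'],s['wrist_torque']]);ctrl.camera('side')
print(np.mean(F,0))
for c,x,y,w in(('scene',218,190,30),('side',230,192,30)):
    v=load(c+'7')['img'];print(c,x,y);print(cv2.cvtColor(v,cv2.COLOR_RGB2GRAY)[y:y+28,x:x+w])
E
```

```text
rc [0.53637905 0.10649493 0.08845776] [0.48128474 0.1528542  0.11644766] [3.14151630e+00 1.40228115e-04 2.44205187e+00] 59.437227845191956
scene off 199 162 ring nominal [232.38208423 195.58529738]
side off 209 172 ring nominal [242.83239789 205.55501771]
[-0.11706316 -0.31740713 -0.60539287 -0.00110199  0.01889985  0.006218  ]
scene 218 190
[[131 131 132 135 128 132 131 126 124 118 137 164 171 161 140 123 113 138 162 170 167 153 153 159 164 183 192 193 198 198]
 [129 132 130 130 127 126 124 122 119 121 133 159 172 170 156 147 147 162 170 175 162 156 177 191 198 200 200 199 198 198]
 [129 123 127 127 122 122 120 121 121 125 132 151 164 170 171 171 171 173 175 168 150 158 189 214 220 221 214 210 205 197]
 [114 112 114 118 120 122 121 121 128 131 131 139 153 166 170 170 171 170 164 152 140 150 191 217 221 222 225 222 213 203]
 [106 101 105 116 122 123 127 126 133 135 133 134 139 148 153 157 157 159 148 138 130 147 185 214 219 223 228 228 224 218]
 [101  96 106 116 122 125 125 133 135 137 133 128 132 139 139 143 142 145 136 127 125 146 185 212 217 220 225 228 230 228]
 [110 110 118 121 
[... 5446 characters left out ...]
 95 153 132 109 102 101  92 102  92 109 194 186 176 176 181 183 187  98 211 206 211]
 [217 213 215 140 186 154  99 190 192  95  96 182 171 132 135 118 138 118 183 192 147 114 145 184 182 175  72 213 206 212]
 [209 208 210 124 158 188 187 186 185 113 116  93 179 179 180 185 100  98 116 195  82  56  65 198 182 106 101 210 206 209]
 [207 207 209 160  99 166 180 185 186 188 188 112 112 112 112 112 114 113 193 193 159  95 116 187 125  87 186 209 206 206]
 [208 206 207 212 126 106 142 176 181 186 186 187 186 188 188 188 186 183 184 187 189 187 168 100  93 122 212 207 208 200]
 [205 207 207 208 177 119 113 114 152 179 177 177 182 183 182 185 183 179 175 170 160 115 107 109 122 213 207 205 205 181]]
```

```bash
python3 - <<'E'
from h import *
p=np.array([.48128,.15285,.11645]);M=R.from_euler('xyz',[3.1415,0,2.44205]).as_matrix()
S=load('scene7');D=load('side7')
def T(v,q,z):return ((M.T@(onz(v,q,z)-p))*1000)[:2].round(1)
print('head',T(S,(233.6,189),.114),T(D,(244.1,198),.114))
for z in(.087,.089,.091,.093):
  print(z,'side near',[T(D,q,z) for q in((239,208.5),(241.5,210),(245.7,209))],'far tip',T(D,(250,201.5),z))
  print('  scene near',[T(S,q,z) for q in((225,203),(230,206),(234,207.3),(237,206.4))])
def tl(P):return (M.T@(P-p)*1000).round(1)
print(tl(tri(S,(237,206.4),D,(245.7,209))[0]))
# groove front edges in side: head bottom at z=.097, groove bottom .081
for z in(.097,.081):print(proj(D,[[.539,.103,z]]),proj(S,[[.539,.103,z]]))
E
```

```text
head [-75.4  -0.5] [-75.8   1.9]
0.087 side near [array([-64.5, -13.5]), array([-73. , -18.5]), array([-83.2, -11.6])] far tip [-86.6  24.5]
  scene near [array([-53.3, -18.3]), array([-64.1, -27.9]), array([-72.9, -32.5]), array([-79.9, -30.7])]
0.089 side near [array([-65.2, -15.9]), array([-73.7, -20.9]), array([-83.9, -14. ])] far tip [-87.2  22. ]
  scene near [array([-53.3, -19.7]), array([-64. , -29.3]), array([-72.8, -33.9]), array([-79.8, -32.1])]
0.091 side near [array([-65.9, -18.4]), array([-74.4, -23.4]), array([-84.6, -16.5])] far tip [-87.9  19.4]
  scene near [array([-53.2, -21.1]), array([-63.9, -30.7]), array([-72.7, -35.3]), array([-79.7, -33.5])]
0.093 side near [array([-66.7, -20.9]), array([-75.1, -25.8]), array([-85.2, -19. ])] far tip [-88.6  16.8]
  scene near [array([-53.2, -22.6]), array([-63.9, -32.1]), array([-72.6, -36.7]), array([-79.6, -34.9])]
[-84.1 -35.3  15.6]
[[244.14583474 203.53460412]] [[234.15645954 193.58149006]]
[[244.28090419 208.07760326]] [[234.30636901 197.65441622]]
```

```bash
python3 -c "
from h import *
print(ctrl.hand_in())"
```

```text
the job is handed in; nothing more can be done
None
```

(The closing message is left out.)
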